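# Put the star knob away in its tilt-out bin

### The arm

A 6-joint arm with a two-finger parallel gripper is mounted at the origin on the work surface. World frame = base frame: x ahead of the robot, y to its left, z up, the work surface at z = 0. Lengths are in m, angles in rad, forces in N, time in s.
With the tool pointing down it reaches from about 0.25 to 0.8 m from the base axis. Payload 3.9 kg.
Tool frame: the origin (TCP) lies at the very end of the fingers, on their centre line; the grasp point (between the pads) lies 19 mm behind it; z points along the fingers, y is the line along which they close (so a half turn about z gives the same grasp; the last joint's range is limited). The gripper opens to 85 mm and grips with 20 to 120 N. Pads are 22 mm wide; open, the fingers measure 114 mm over their backs; the gripper's body (76 mm by 85 mm) begins 54 mm behind the grasp point. The pads swing forward as they close: fully open they stand 13 mm farther back than shut.
Start: joints at [1.317, 0.26, -0.138, 1.173, 0, 1.571], TCP at [0.132, 0.508, 0.231] pointing down, gripper open.
Joint ranges: [-2.78, 2.78], [-0.83, 1.72], [-1.28, 1.37], [-1.9, 2.12], [-1.57, 1.48], [-3.14, 3.14]. Speed limits (rad/s): [2.57, 2.57, 3.14, 3.14, 3.14, 3.14].

### API

Orientations are given as a unit quaternion [x, y, z, w].
In Python, from bench import robot gives the robot as it stands.
- The arm moves only by the shell command python3 -m inch 'ROWS' [FORCE]. ROWS is JSON, one flat list of numbers, 5 for each row, row after row: the shift along the tool's x, y, z in mm, then the turn about the tool's z in rad, then the closure, from -1 (fully open) to 1 (shut). In form: [x, y, z, twist, fingers, x, y, z, twist, fingers, ...]. A call has 1 to 12 rows; each row shifts and turns the commanded pose from where the row before left it, along the tool's axes as they then stand; what a row does not reach is not made up. A row lasts 1/8 s, in which the tool goes at most 62.5 mm and 10.7 degrees, less where a joint would pass 70% of its speed; a pose out of reach is approached as far as the arm can. A call is refused whole if a number of a shift passes 62.5 or a number of a turn 0.188, either way. A call with a gripper value outside its range is refused whole. The fingers move at their own pace and stop on an object; FORCE is the grip in N (left out, the last holds). Time passes only in rows, so rows that do not move let the fingers close. It gives the time, the measured TCP pose, the force, the opening and the grip force at its end, in the units of the state.
- robot.sense(): the state, without advancing time (a new reading comes with each control period).
- robot.capture(name): name is "side" or "top"; returns the picture (480x640x3 uint8, red, green, blue); there is no depth.
- robot.calibration(name): a dict with "vertical_fov" (degrees; the focal length in pixels is half the picture's height over the tangent of half this angle, whatever the lens; pixels are square), "cx", "cy" (the principal point, pixels), "k1" (the pictures are not rectified: a ray, as slopes to the right and down, at radius r is drawn at 1 + k1 r^2 times it, then the intrinsics apply), "camera_from_world" (4x4, takes a point from world to camera coordinates). Camera axes: x right, y down, z forward; pixel columns grow to the right and rows downward; lengths in m; the calibration is good to about 2 mm. A picture is of the moment at which its call begins. calibration takes no time and is no camera call.
- robot.job_done(): hands the job in; it is judged then, once.
The state is a dict: "t": time; "joint_positions": joint angles; "qd": joint speeds; "joint_torque": joint torques, N m; "ee_pos": TCP position; "tool_rot": TCP orientation; "wrist_force": force on the tool from outside, world axes, zero at the start; "wrist_torque": the same for the moment, N m; "grip_width": finger opening in m; "grip_force": force on a finger pad.
Only numpy, scipy, OpenCV 4.12 (cv2) and the standard library are available. Lean on these libraries where they do the work, as an engineer would, in place of code of your own. Each camera call takes 0.05 s, during which the arm holds its last target. There are 200 camera calls.

### The job

Put the stray star knob away: tip forward the tilt-out bin whose roof carries a star knob as its sample, put the loose knob in, and push the bin back until it clicks fully home, firmly but without ramming it. Keep the other two bins shut and leave everything else on the bench where it is.

Things in the scene. Friction and masses are not known exactly. Their poses are not given: they have to be found in the camera images.
- rack_knob: Fixed plywood housing of the RIGHT bin: 107 mm deep (x -52 to +55 mm), 112 wide, 165 high. On the rear half of its roof, 28 mm behind the origin, a sample star knob is fixed (50 mm high). One of three like housings in a row, order varies. Origin: centre of its underside, 15 mm above the bench. z up, -x is its open front, on the robot's side, y along the row.
- rack_bracket: The same housing with a steel angle bracket as sample on its roof; its bin must stay shut. Origin and axes as rack_knob.
- rack_nut: The same housing with a plain round steel coupling nut as sample on its roof; its bin must stay shut. Origin and axes as rack_knob.
- bin_knob (a joint): Tilt (rad) of the knob's bin: 0 home, grows as its top tips forward (-x of the housing), open stop 0.65. Beyond about 0.35 it falls open and stays. A spring roller holds it home: 12 to 18 N outward at the bar frees it. Coming back it meets the roller at 0.13, rests there ajar, and takes 12 to 18 N at the bar to click over to 0, on a rubber stop: firm to 30 N, crushed at about 45 N.
- bin_bracket (a joint): Tilt of the bracket's bin (same mechanism), 0 = home.
- bin_nut (a joint): Tilt of the nut's bin (same mechanism), 0 = home.
- bin_knob_hinge (a point): Fixed point on the pivot axis of the knob's bin, mid-width: 30 mm in front of the housing's origin (-x) and 15 mm above its underside.
- bin_knob_bar (a point): Middle of the bin's pull bar, moves with it: round steel, 8 mm thick, 60 mm long along y, a post at either end, 38 mm in front of the bin's front face (34 mm free gap behind it, open above; the face's upper edge is 6 mm higher than the bar). Bin home: 60 mm in front of and 134 mm above the pivot, 16 mm below the housing's top.
- bin_knob_floor (a point): Middle of the bin's inner floor, turns with the bin (x back, y along the row, z up when home). Home: 18 mm behind, 2 mm below the pivot. Grey plastic bin, inside 72 mm deep (x), 92 wide (y); front wall 142 mm, rear wall 98 mm high, open top. At the open stop the mouth, seen from above, spans from 98 to 22 mm in front of the pivot; the front edge is 98 mm above the pivot.
- knob: The loose star knob: black plastic, five-lobed head 48 mm across and 16 mm thick lying on the bench, above it a round hub of 20 mm diameter up to 32 mm, then a steel stud of 8 mm diameter up to 50 mm, standing up. Origin: centre of the head's underside; z along the stud. 40 to 85 g.
- bracket: Loose steel angle bracket, foot 50 x 30 mm, upright leg 50 mm high; a bystander.
- nut: Loose round steel coupling nut, 28 mm diameter, 34 mm high, standing; a bystander.
- tape: Roll of tape lying flat, 90 mm across, 24 mm high; a bystander.
- screw_box: Cardboard screw box 70 x 100 x 110 mm high; a bystander.
- spatula: Putty knife lying on the bench; a bystander.
- screwdriver: Screwdriver lying on the bench; a bystander.
- offcut: Wood offcut 110 x 45 x 18 mm; a bystander.
- plinth: Fixed board 130 x 400 x 15 mm under the three housings, which stand on it at 128 mm pitch, all facing its -x. Origin: centre of its underside; y along the row.
Mind the look-alikes: they are no part of the job. Several things look just like the knob: the one meant starts farthest to the robot's right.

How it is judged:
By the outcome, as a careful person would: the job done as asked, in the order asked, and still so for the second after the job is handed in, with the robot touching nothing.
It also fails if it takes over 59 s, if anything falls off the work surface, if the arm or the gripper's body presses on something with over 40 N, if the wrist force passes 120 N, or if a joint passes its speed limit or range.

## Working session

There is one attempt and no reset: what is moved stays moved. The work goes in short steps, Python scripts to look and compute and a shell command to move; the robot and the scene stay as the last step left them, time stands still between calls to the robot, and variables do not carry over. Pictures are saved under pics/ and viewed, at most 10 in all, crops included, and the job is handed in when it is done.

```bash
ls; mkdir -p pics
python3 - <<'E'
from bench import robot
import cv2, numpy as np
for n in ("top","side"):
    cv2.imwrite(f"pics/{n}0.png", robot.capture(n)[:,:,::-1])
    c=robot.calibration(n); print(n,c["vertical_fov"],c["cx"],c["cy"],c["k1"]); print(np.round(c["camera_from_world"],3))
s=robot.sense(); print(s["t"],s["ee_pos"],s["tool_rot"],s["wrist_force"],s["grip_width"])
E
```

```text
pics
top 47.40833750350151 317.7100041398746 238.51945085058782 -0.1674158409126316
[[ 0.02  -1.     0.017 -0.011]
 [-0.992 -0.022 -0.125  0.537]
 [ 0.125 -0.014 -0.992  1.541]
 [ 0.     0.     0.     1.   ]]
side 55.021238334215596 321.75278691048453 239.70549390636663 -0.013631173907082433
[[ 0.322 -0.947  0.006 -0.168]
 [-0.668 -0.231 -0.707  0.431]
 [ 0.671  0.224 -0.707  0.792]
 [ 0.     0.     0.     1.   ]]
0.1 [0.13168579 0.50758047 0.23055568] [ 1.26574920e-01  9.91956664e-01 -8.70677917e-04 -9.29461382e-05] [0.3629054  0.58031116 0.80474541] 0.08518637766880219
```

View pics/top0.png

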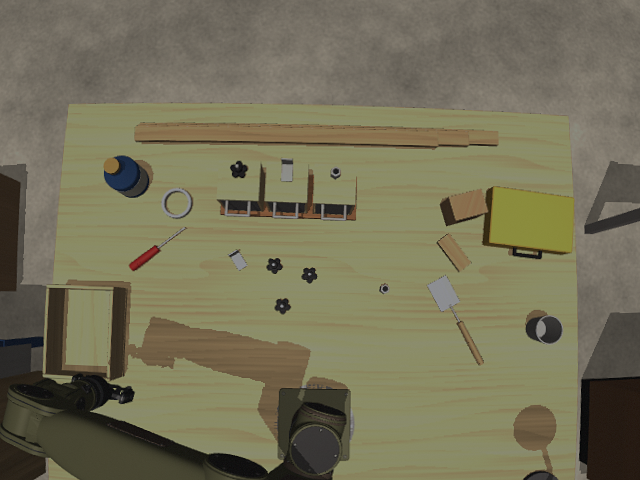

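View pics/side0.png

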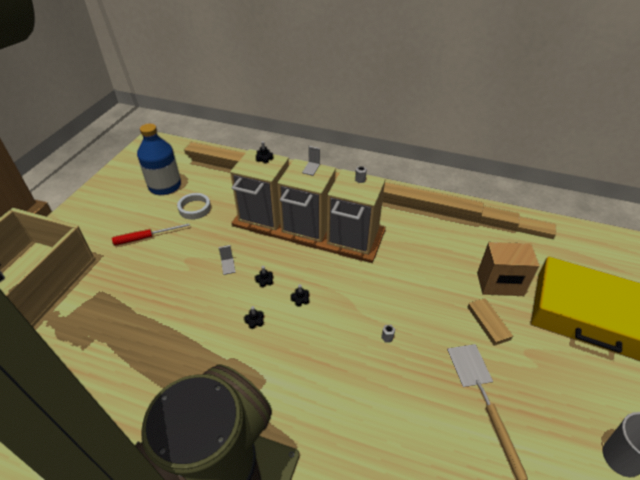

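Candidates for the knob (top view): (275,265), (310,274) and (282,306). The rightmost, (310,274), has the smallest y, so it is the one meant. The bin is the left one in the image, with the black star on its roof at (239,169). I'll confirm this in an enlarged crop and measure.

```bash
cat > h.py <<'E'
from bench import robot
import cv2, numpy as np
def cal(n):
    c=robot.calibration(n); f=240/np.tan(np.radians(c["vertical_fov"])/2)
    return f,c["cx"],c["cy"],c["k1"],np.array(c["camera_from_world"])
def ray(n,u,v):
    f,cx,cy,k,T=cal(n); d=np.array([(u-cx)/f,(v-cy)/f]); s=d.copy()
    for _ in range(20): s=d/(1+k*(s@s))
    R=T[:3,:3]; return -R.T@T[:3,3], R.T@np.r_[s,1]
def plane(n,u,v,z):
    o,d=ray(n,u,v); return o+d*(z-o[2])/d[2]
def tri(a,b):
    (o1,d1),(o2,d2)=ray("top",*a),ray("side",*b)
    t=np.linalg.lstsq(np.c_[d1,-d2],o2-o1,rcond=None)[0]
    p,q=o1+t[0]*d1,o2+t[1]*d2; return (p+q)/2,np.linalg.norm(p-q)
def proj(n,P):
    f,cx,cy,k,T=cal(n); p=T[:3,:3]@P+T[:3,3]; s=p[:2]/p[2]; s=s*(1+k*(s@s)); return f*s+[cx,cy]
def dark(img,box,th=60):
    x0,y0,x1,y1=box; m=(img[y0:y1,x0:x1].max(2)<th).astype(np.uint8)
    n,_,st,ce=cv2.connectedComponentsWithStats(m)
    return [(np.round(ce[i]+[x0,y0],1),st[i,4]) for i in range(1,n) if st[i,4]>25]
E
python3 - <<'E'
from h import *
t=robot.capture("top"); s=robot.capture("side")
for c,a in dark(t,(225,155,330,320)): print("top",c,a,np.round(plane("top",*c,.012),4),"roof",np.round(plane("top",*c,.2),4))
for c,a in dark(s,(225,140,320,335)): print("side",c,a,np.round(plane("side",*c,.012),4),"roof",np.round(plane("side",*c,.2),4))
a=cv2.resize(t[150:320,210:370,::-1],None,fx=3.5,fy=3.5,interpolation=cv2.INTER_CUBIC)
cv2.imwrite("pics/c1.png",a)
b=cv2.resize(s[140:340,220:400,::-1],None,fx=3,fy=3,interpolation=cv2.INTER_CUBIC); cv2.imwrite("pics/c2.png",b)
E
```

```text
top [286.7 161.8] 34 [0.7681 0.097  0.012 ] roof [0.7172 0.0882 0.2   ]
top [238.4 169.8] 187 [0.7407 0.2404 0.012 ] roof [0.6931 0.2145 0.2   ]
top [259.3 194.4] 242 [0.6671 0.1752 0.012 ] roof [0.6283 0.157  0.2   ]
top [237.1 205. ] 175 [0.634  0.2397 0.012 ] roof [0.5991 0.2139 0.2   ]
top [270.2 205.4] 40 [0.6348 0.1419 0.012 ] roof [0.5997 0.1277 0.2   ]
top [285.2 206.8] 186 [0.6315 0.0975 0.012 ] roof [0.5969 0.0886 0.2   ]
top [301.4 207.4] 60 [0.6308 0.0498 0.012 ] roof [0.5962 0.0466 0.2   ]
top [317.8 208.4] 53 [0.6288 0.0015 0.012 ] roof [0.5945 0.004  0.2   ]
top [326.6 208.6] 58 [ 0.6288 -0.0244  0.012 ] roof [ 0.5945 -0.0188  0.2   ]
top [274.2 265.1] 147 [0.459  0.1248 0.012 ] roof [0.4449 0.1127 0.2   ]
top [309.  274.5] 148 [0.4339 0.0232 0.012 ] roof [0.4227 0.0231 0.2   ]
top [282.2 305.4] 140 [0.343  0.0986 0.012 ] roof [0.3426 0.0895 0.2   ]
side [263.8 154.9] 187 [0.925  0.3336 0.012 ] roof [0.6797 0.2081 0.2   ]
side [248.3 183.6] 168 [0.7736 0.317  0.012 ] roof [0.5617 0.1952 0.2   ]
side [256.1 205.9] 1044 [0.6885 0.2527 0.012 ] roof [0.4953 0.1451 0.2   ]
side [296.8 195.2] 189 [0.7704 0.161  0.012 ] roof [0.5592 0.0736 0.2   ]
side [302.2 217.6] 1122 [0.6851 0.1124 0.012 ] roof [0.4927 0.0357 0.2   ]
side [260.1 231.7] 38 [0.5961 0.1989 0.012 ] roof [0.4233 0.1031 0.2   ]
side [303.5 243.2] 43 [0.5935 0.0746 0.012 ] roof [0.4213 0.0062 0.2   ]
side [264.3 278.2] 207 [0.4512 0.1228 0.012 ] roof [0.3103 0.0438 0.2   ]
side [300.2 296.8] 228 [0.4266 0.0209 0.012 ] roof [ 0.2911 -0.0357  0.2   ]
side [254.2 318.8] 245 [0.3351 0.0962 0.012 ] roof [0.2197 0.0231 0.2   ]
```

View pics/c1.png

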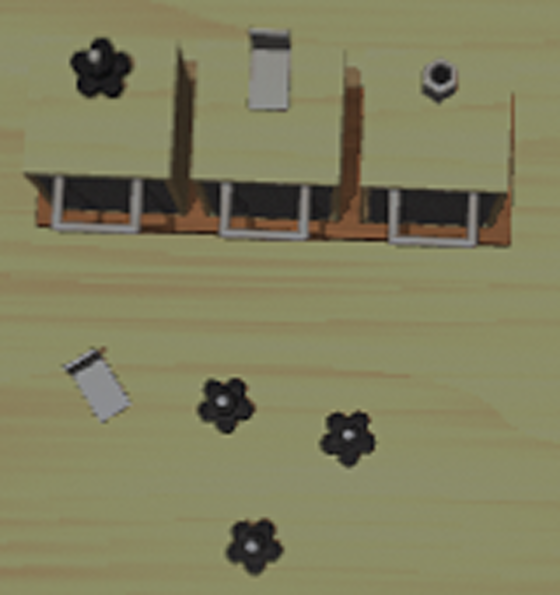

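View pics/c2.png

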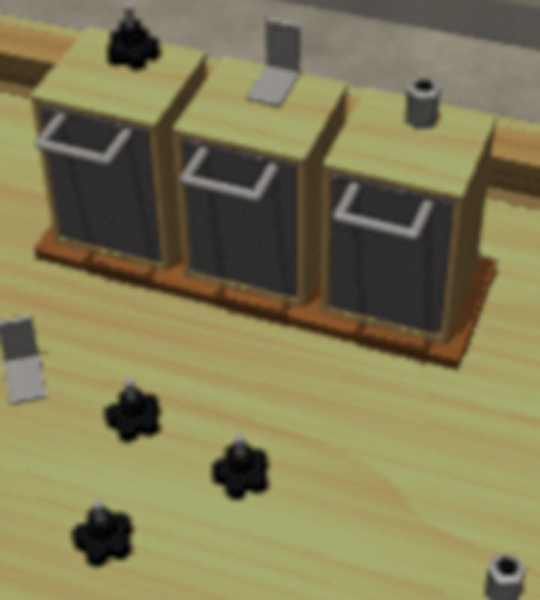

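The crop shows three identical bench knobs. The rightmost is at top px (309,275), and the sample knob on the left housing is at (238,170). The knob bin's bar runs from (226,215) to (249,216) in the top view and from (234,187) to (255,193) in the side view.

Run:
```python
from h import *
r=lambda p:np.round(p,4)
tb=[[(57,228),(138,230)],[(222,236),(306,237)],[(392,241),(474,243)]]
sb=[[(41,142),(105,160)],[(184,177),(250,193)],[(338,212),(413,235)]]
mid=[]
for a,b in zip(tb,sb):
    m=np.mean(a,0)/3.5+[210,150]; n=np.mean(b,0)/3+[220,140]
    mid.append(plane("top",*m,.166)); print("bar plane",r(mid[-1]),r(plane("side",*n,.166)),"tri",*map(r,tri(m,n)))
d=mid[0]-mid[2]; print("row vec",r(d),np.linalg.norm(d),"yaw",np.arctan2(-d[0],d[1]))
# knob stud tips
print("knob stud",r(plane("top",347/3.5+210,435/3.5+150,.05)),r(plane("side",240/3+220,440/3+140,.048)),r(tri((347/3.5+210,435/3.5+150),(300,286.7))[0]))
print("sample stud",r(tri((95/3.5+210,55/3.5+150),(129/3+220,13/3+140))[0]))
# roof corners knob housing: front left/right
print("roof front L,R",r(plane("top",25/3.5+210,174/3.5+150,.18)),r(plane("top",172/3.5+210,180/3.5+150,.18)),r(plane("side",36/3+220,99/3+140,.18)),r(plane("side",160/3+220,126/3+140,.18)))
```

```text
bar plane [0.5773 0.2154 0.166 ] [0.5732 0.215  0.166 ] tri [0.5775 0.2166 0.1624] 0.0017
bar plane [0.5742 0.0888 0.166 ] [0.5718 0.0908 0.166 ] tri [0.5738 0.0901 0.1647] 0.0027
bar plane [ 0.5728 -0.0392  0.166 ] [ 0.5692 -0.039   0.166 ] tri [ 0.5731 -0.0387  0.1627] 0.0013
row vec [0.0045 0.2546 0.    ] 0.25463877982244437 yaw -0.017627220979768616
knob stud [0.4322 0.0228 0.05  ] [0.4277 0.0207 0.048 ] [0.4328 0.0228 0.0411]
sample stud [0.6993 0.2166 0.2171]
roof front L,R [0.6159 0.2703 0.18  ] [0.6135 0.1587 0.18  ] [0.6094 0.264  0.18  ] [0.6096 0.154  0.18  ]
```

```bash
python3 -m inch '[0,0,-10,-0.118,1, 0,0,-10,-0.118,1, -46,-28.4,0,0,1, -46,-28.4,0,0,1, -46,-28.4,0,0,1, -46,-28.4,0,0,1, -46,-28.4,0,0,1, -46,-28.4,0,0,1, -46,-28.4,0,0,1, -46,-28.4,0,0,1, -46,-28.4,0,0,1, 0,0,0,0,1]' 40
```

```text
t: 1.7
ee_pos: [0.5439, 0.243, 0.2503]
tool_rot: [0.011, 1.0, -0.0, 0.0]
wrist_force: [0.1, 0.2, 0.3]
grip_width: -0.0001
grip_force: 0.0
```

```bash
python3 -m inch '[-27,-13,0,0,1, -27,-13,0,0,1, 0,0,40,0,1, 0,0,0,0,1]'
python3 - <<'E'
from h import *
t=robot.capture("top");s=robot.capture("side")
a=cv2.resize(t[140:240,200:330,::-1],(520,400),interpolation=2);b=cv2.resize(s[100:270,200:360,::-1],(376,400),interpolation=2)
cv2.imwrite("pics/d1.png",cv2.resize(np.hstack([a,b]),(800,357)))
E
```

```text
t: 2.2
ee_pos: [0.5915, 0.2178, 0.2079]
tool_rot: [0.009, 1.0, -0.001, -0.004]
wrist_force: [-1.8, 0.9, 0.2]
grip_width: 0.0002
grip_force: 0.0
```

View pics/d1.png

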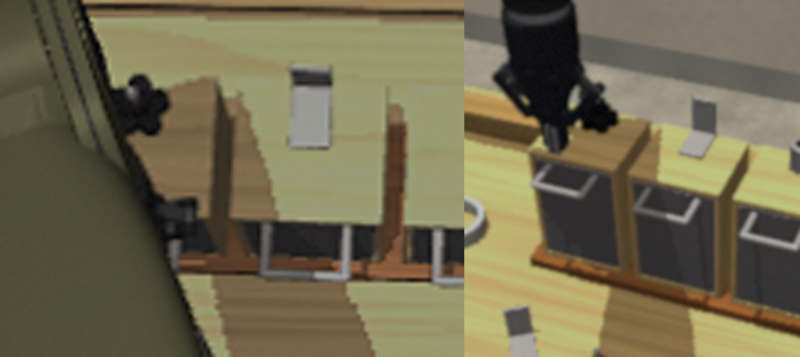

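The fingers stand over the gap behind the left bar, in line with its middle. I'll descend carefully.

```bash
python3 -m inch '[-3,-2,20,0,1, 0,0,20,0,1, 0,0,15,0,1, 0,0,0,0,1, 0,0,0,0,1]'
```

```text
t: 2.92
ee_pos: [0.5982, 0.2166, 0.1575]
tool_rot: [0.009, 1.0, 0.0, 0.001]
wrist_force: [0.2, -0.4, 0.3]
grip_width: -0.0001
grip_force: 0.0
```

```bash
python3 -m inch '[2,0,12,0,1, 0,0,3,0,1, 0,0,0,0,1, 5,0,0,0,1, 4,0,0,0,1, 4,0,0,0,1, 0,0,0,0,1]'
```

```text
t: 3.8
ee_pos: [0.5904, 0.2165, 0.1418]
tool_rot: [0.01, 1.0, -0.0, 0.007]
wrist_force: [16.8, -0.7, -12.3]
grip_width: -0.0001
grip_force: 8.7
```

```bash
python3 -m inch '[3,0,0,0,1, 3,0,0,0,1, 3,0,0,0,1, 0,0,0,0,1]'
```

```text
t: 4.3
ee_pos: [0.5727, 0.2166, 0.1415]
tool_rot: [0.009, 1.0, -0.0, -0.001]
wrist_force: [0.3, 0.5, -0.2]
grip_width: -0.0
grip_force: 0.0
```

```bash
python3 -m inch '[5,0,3,0,1, 5,0,3,0,1, 5,0,3,0,1, 5,0,4,0,1, 5,0,4,0,1, 5,0,4,0,1, 5,0,4,0,1, 5,0,4,0,1, 0,0,0,0,1, 0,0,0,0,1]'
python3 - <<'E'
from h import *
t=robot.capture("top");s=robot.capture("side")
a=cv2.resize(t[140:240,200:330,::-1],(520,400),interpolation=2);b=cv2.resize(s[100:270,200:360,::-1],(376,400),interpolation=2)
cv2.imwrite("pics/d2.png",cv2.resize(np.hstack([a,b]),(800,357)))
E
```

```text
t: 5.55
ee_pos: [0.5335, 0.2172, 0.1124]
tool_rot: [0.009, 1.0, -0.0, -0.0]
wrist_force: [-2.0, -0.2, 1.1]
grip_width: -0.0
grip_force: 0.7
```

View pics/d2.png

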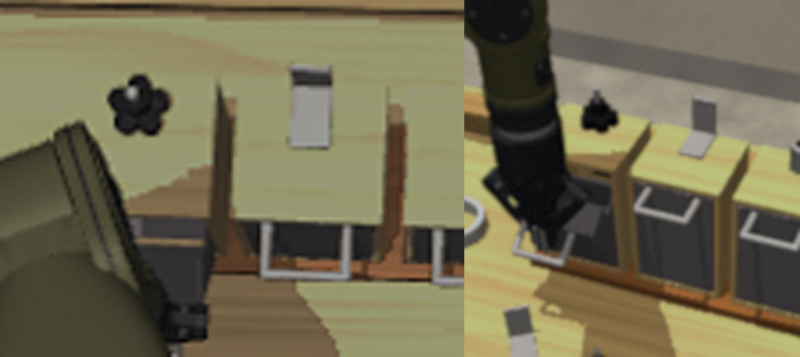

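The bin has fallen open and the fingers stand in the gap between bar and face. I'll lift out and go above the knob.

```bash
python3 -m inch '[7,0,0,0,1, 0,0,0,0,1, 0,0,-45,0,1, 0,0,-45,0,1, 0,0,-40,0,1, 18.3,-39.3,10,0,-0.06, 18.3,-39.3,10,0,-0.06, 18.3,-39.3,20,0,-0.06, 18.3,-39.3,40,0,-0.06, 18.3,-39.3,40,0,-0.06, 0,0,0,0,-0.06, 0,0,0,0,-0.06]'
python3 - <<'E'
from h import *
t=robot.capture("top");s=robot.capture("side")
for q in ([.431,.0225,.0],): print(proj("top",np.array(q)),proj("side",np.array(q)))
a=cv2.resize(t[140:300,200:360,::-1],(400,400),interpolation=2);b=cv2.resize(s[170:330,220:380,::-1],(400,400),interpolation=2)
cv2.imwrite("pics/d3.png",np.hstack([a,b]))
E
```

```text
t: 7.15
ee_pos: [0.433, 0.0227, 0.1229]
tool_rot: [0.009, 1.0, 0.0, 0.001]
wrist_force: [0.5, 0.6, -0.0]
grip_width: 0.0452
grip_force: 0.0
[309.22153718 275.73711837] [300.36183403 298.35869035]
```

View pics/d3.png

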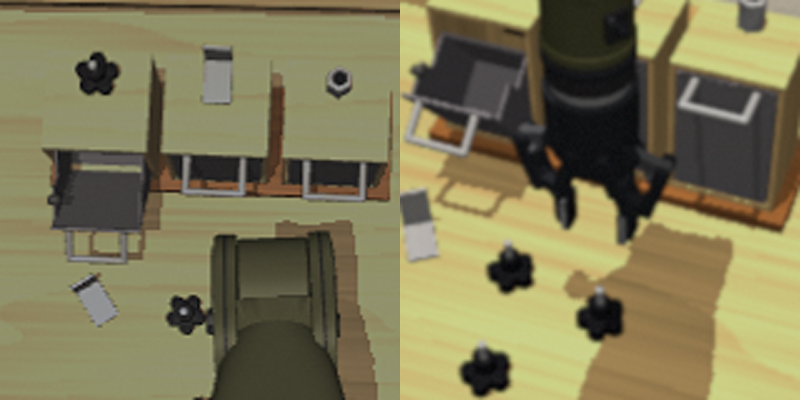

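The knob bin is open, the other two are shut, and the meant knob stands below the gripper. I'll descend and grip its hub.

```bash
python3 -m inch '[1,0,40,0,-0.06, 0,0,35,0,-0.06, 0,0,20,0,-0.06, 0,0,8,0,-0.06, 0,0,0,0,-0.06]' && python3 -m inch '[0,0,0,0,0.3, 0,0,0,0,0.6, 0,0,0,0,0.8, 0,0,0,0,1, 0,0,0,0,1, 0,0,0,0,1]' 40
```

```text
t: 7.88
ee_pos: [0.4318, 0.0232, 0.0197]
tool_rot: [0.008, 1.0, 0.0, 0.001]
wrist_force: [0.4, -1.2, -0.1]
grip_width: 0.0452
grip_force: 0.0
t: 8.62
ee_pos: [0.4319, 0.0228, 0.0204]
tool_rot: [0.009, 1.0, 0.0, 0.001]
wrist_force: [-0.8, 0.6, 5.9]
grip_width: 0.0183
grip_force: 38.9
```

```bash
python3 -m inch '[0,0,-30,0,1, 0,0,-50,0,1, 0,0,-50,0,1, 0,0,-50,0,1, -28.4,39.1,-10,0,1, -28.4,39.1,-10,0,1, -28.4,39.1,0,0,1, -28.4,39.1,0,0,1, -28.4,39.1,0,0,1, 0,0,0,0,1, 0,0,0,0,1]'
python3 - <<'E'
from h import *
t=robot.capture("top");s=robot.capture("side")
a=cv2.resize(t[140:300,200:360,::-1],(400,400),interpolation=2);b=cv2.resize(s[100:260,200:360,::-1],(400,400),interpolation=2)
cv2.imwrite("pics/d4.png",np.hstack([a,b]))
E
```

```text
t: 10.0
ee_pos: [0.5754, 0.2152, 0.2189]
tool_rot: [0.009, 1.0, -0.0, -0.001]
wrist_force: [0.4, -0.7, -0.3]
grip_width: 0.0178
grip_force: 39.3
```

View pics/d4.png

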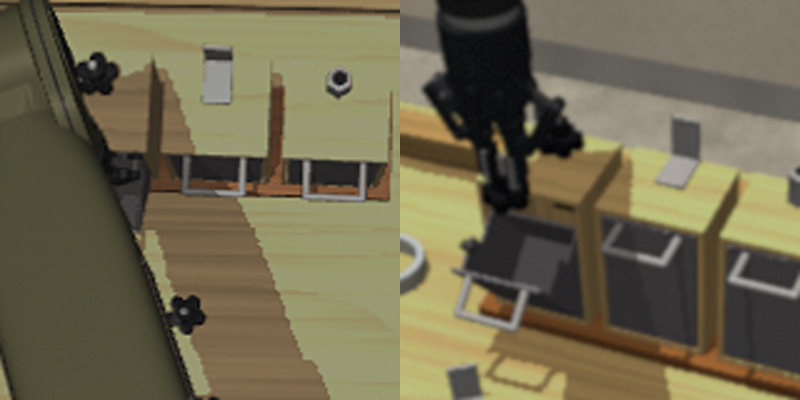

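The knob is held above the bin mouth. I'll lower it in and release.

```bash
python3 -m inch '[0,0,30,0,1, 0,0,30,0,1, 0,0,15,0,1, 0,0,9,0,1, 0,0,0,0,1]' && python3 -m inch '[0,0,0,0,0.3, 0,0,0,0,0, 0,0,0,0,-0.1, 0,0,0,0,-0.1, 0,0,-20,0,-0.1, 0,0,-40,0,-0.1, 0,0,-40,0,-0.1, 0,0,0,0,1, 0,0,0,0,1]'
```

```text
t: 10.72
ee_pos: [0.5761, 0.2153, 0.1355]
tool_rot: [0.009, 1.0, -0.0, -0.0]
wrist_force: [-1.2, -1.4, -0.4]
grip_width: 0.0177
grip_force: 39.3
t: 11.85
ee_pos: [0.576, 0.2155, 0.235]
tool_rot: [0.009, 1.0, -0.0, -0.0]
wrist_force: [0.2, -0.4, -0.4]
grip_width: 0.011
grip_force: 0.0
```

```bash
python3 -m inch '[35,0,0,0,1, 35,0,0,0,1, 35,-1,0,0,1, 0,0,50,0,1, 0,0,50,0,1, 0,0,35,0,1, 0,0,15,0,1, 0,0,0,0,1, 0,0,0,0,1]'
python3 - <<'E'
from h import *
t=robot.capture("top");s=robot.capture("side")
a=cv2.resize(t[150:290,200:340,::-1],(400,400),interpolation=2);b=cv2.resize(s[130:290,200:360,::-1],(400,400),interpolation=2)
o=np.clip(np.hstack([a,b]).astype(float)*1.6,0,255)
cv2.imwrite("pics/d5.png",o)
E
```

```text
t: 12.98
ee_pos: [0.4722, 0.2169, 0.0864]
tool_rot: [0.009, 1.0, 0.0, 0.001]
wrist_force: [-0.2, 0.3, 0.1]
grip_width: 0.0002
grip_force: 0.0[ WARN:0@0.713] global loadsave.cpp:1063 imwrite_ Unsupported depth image for selected encoder is fallbacked to CV_8U.
```

View pics/d5.png

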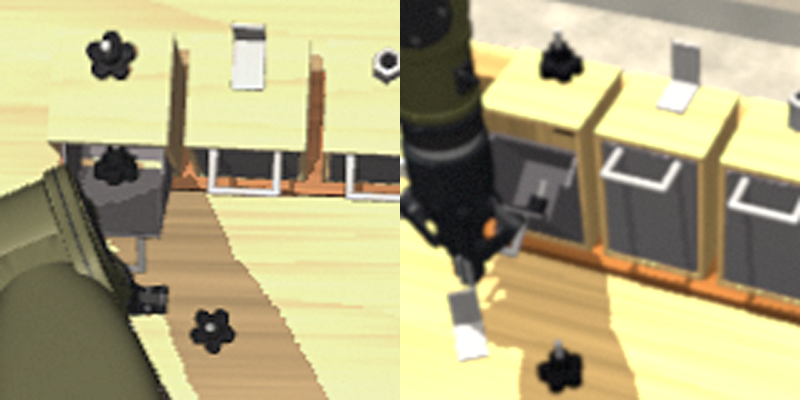

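The knob lies in the bin. I'll now push the bar back along its arc, stopping short of the roller.

```bash
python3 -m inch '[-10,0,0,0,1, -8,0,0,0,1, -6,0,-7,0,1, -6,0,-7,0,1, -6,0,-7,0,1, -6,0,-7,0,1, -6,0,-6,0,1, -6,0,-5,0,1, -5,0,-4,0,1, -4,0,-4,0,1, 0,0,-2,0,1, 0,0,0,0,1]'
```

```text
t: 14.58
ee_pos: [0.5343, 0.2153, 0.1343]
tool_rot: [0.009, 1.0, -0.0, 0.0]
wrist_force: [-0.1, 0.5, 0.1]
grip_width: 0.0
grip_force: 0.0
```

```bash
python3 -m inch '[-4,0,-4,0,1, -4,0,-4,0,1, 0,0,-2,0,1, 0,0,0,0,1]'; python3 -m inch '[-3,0,-1,0,1, 0,0,0,0,1]'; python3 -m inch '[-3,0,0,0,1, 0,0,0,0,1]'
```

```text
t: 15.08
ee_pos: [0.5423, 0.2153, 0.1446]
tool_rot: [0.009, 1.0, 0.0, 0.0]
wrist_force: [-0.5, -0.1, -0.3]
grip_width: 0.0002
grip_force: 0.0
t: 15.32
ee_pos: [0.5446, 0.2151, 0.1452]
tool_rot: [0.009, 1.0, -0.0, -0.001]
wrist_force: [-2.7, 0.0, 1.4]
grip_width: -0.0003
grip_force: 0.9
t: 15.58
ee_pos: [0.5455, 0.215, 0.1453]
tool_rot: [0.009, 1.0, 0.0, -0.003]
wrist_force: [-7.0, 0.2, 5.7]
grip_width: 0.0001
grip_force: 3.6
```

```bash
python3 -m inch '[-3,0,0,0,1, 0,0,0,0,1]'; python3 -m inch '[-1,0,0,0,1, 0,0,0,0,1]'
```

```text
t: 15.82
ee_pos: [0.5458, 0.215, 0.1453]
tool_rot: [0.008, 1.0, 0.0, -0.005]
wrist_force: [-12.9, 0.2, 9.5]
grip_width: -0.0004
grip_force: 6.5
t: 16.08
ee_pos: [0.5459, 0.215, 0.1453]
tool_rot: [0.008, 1.0, 0.0, -0.006]
wrist_force: [-14.3, 1.2, 11.0]
grip_width: 0.0002
grip_force: 7.5
```

```bash
python3 -m inch '[-1,0,0,0,1, 0,0,0,0,1]'; python3 -m inch '[-1,0,0,0,1, 0,0,0,0,1]'
```

```text
t: 16.32
ee_pos: [0.546, 0.215, 0.1452]
tool_rot: [0.008, 1.0, 0.0, -0.007]
wrist_force: [-17.2, 0.3, 12.5]
grip_width: 0.0001
grip_force: 8.5
t: 16.58
ee_pos: [0.546, 0.215, 0.1453]
tool_rot: [0.008, 1.0, 0.0, -0.007]
wrist_force: [-18.0, 1.0, 14.2]
grip_width: 0.0001
grip_force: 9.5
```

The vertical friction is fighting the closing motion. I'll relieve it by raising the command slightly.

```bash
python3 -m inch '[0,0,-2,0,1, 0,0,0,0,1]'
```

```text
t: 16.82
ee_pos: [0.5461, 0.2149, 0.1456]
tool_rot: [0.008, 1.0, -0.0, -0.008]
wrist_force: [-14.9, 0.9, 5.5]
grip_width: 0.0002
grip_force: 8.0
```

```bash
python3 -m inch '[0,0,-1,0,1, 0,0,0,0,1]';python3 -m inch '[-1,0,-0.5,0,1, 0,0,0,0,1]'
```

```text
t: 17.08
ee_pos: [0.5461, 0.2149, 0.1457]
tool_rot: [0.008, 1.0, -0.0, -0.008]
wrist_force: [-14.6, 2.6, 0.9]
grip_width: 0.0002
grip_force: 7.2
t: 17.32
ee_pos: [0.5461, 0.2148, 0.1458]
tool_rot: [0.008, 1.0, -0.0, -0.009]
wrist_force: [-15.5, 1.5, 0.6]
grip_width: -0.0003
grip_force: 7.9
```

```bash
python3 -m inch '[-1,0,-0.8,0,1, 0,0,0,0,1]';python3 -m inch '[-0.5,0,-0.5,0,1, 0,0,0,0,1]'
```

```text
t: 17.58
ee_pos: [0.5462, 0.2148, 0.146]
tool_rot: [0.008, 1.0, -0.0, -0.01]
wrist_force: [-16.8, 3.1, 0.1]
grip_width: -0.0003
grip_force: 8.3
t: 17.82
ee_pos: [0.5463, 0.2148, 0.1461]
tool_rot: [0.008, 1.0, -0.0, -0.011]
wrist_force: [-16.8, 4.0, -3.1]
grip_width: 0.0001
grip_force: 8.4
```

```bash
python3 -m inch '[-1,0,-0.3,0,1, 0,0,0,0,1]';python3 -m inch '[-1,-0.3,-0.3,0,1, 0,0,0,0,1]'
```

```text
t: 18.08
ee_pos: [0.5565, 0.2149, 0.1499]
tool_rot: [0.009, 1.0, -0.0, -0.001]
wrist_force: [1.7, 0.5, -0.1]
grip_width: 0.0004
grip_force: 0.0
t: 18.32
ee_pos: [0.5597, 0.2147, 0.151]
tool_rot: [0.009, 1.0, 0.0, 0.001]
wrist_force: [-0.1, -0.3, 0.1]
grip_width: -0.0001
grip_force: 0.0
```

It clicked over. Next is a gentle firm press to seat it.

```bash
python3 -m inch '[-3,0,0,0,1, 0,0,0,0,1]';python3 -m inch '[-2,0,-0.5,0,1, 0,0,0,0,1]'
```

```text
t: 18.58
ee_pos: [0.562, 0.2145, 0.1507]
tool_rot: [0.009, 1.0, 0.0, 0.0]
wrist_force: [-0.7, -0.8, -1.1]
grip_width: -0.0002
grip_force: 0.1
t: 18.82
ee_pos: [0.5623, 0.2144, 0.1508]
tool_rot: [0.009, 1.0, -0.0, -0.001]
wrist_force: [-5.3, 0.4, 1.2]
grip_width: 0.0
grip_force: 2.3
```

```bash
python3 -m inch '[-3,0,-1.5,0,1, 0,0,0,0,1]';python3 -m inch '[-2.5,0,-1.5,0,1, 0,0,0,0,1]'
```

```text
t: 19.08
ee_pos: [0.5626, 0.2144, 0.1511]
tool_rot: [0.009, 1.0, -0.0, -0.004]
wrist_force: [-7.9, 1.4, -1.8]
grip_width: -0.0002
grip_force: 4.3
t: 19.32
ee_pos: [0.5628, 0.2143, 0.1513]
tool_rot: [0.008, 1.0, -0.0, -0.007]
wrist_force: [-11.7, 2.7, -3.9]
grip_width: 0.0
grip_force: 5.8
```

```bash
python3 -m inch '[-3,0,-1,0,1, 0,0,0,0,1]';python3 -m inch '[-2.5,0,-1,0,1, 0,0,0,0,1]'
```

```text
t: 19.58
ee_pos: [0.563, 0.2143, 0.1514]
tool_rot: [0.008, 1.0, -0.0, -0.01]
wrist_force: [-16.8, 2.0, -3.4]
grip_width: -0.0001
grip_force: 8.2
t: 19.82
ee_pos: [0.5631, 0.2142, 0.1515]
tool_rot: [0.008, 1.0, -0.0, -0.012]
wrist_force: [-19.9, 3.3, -3.7]
grip_width: -0.0
grip_force: 10.0
```

```bash
python3 -m inch '[5,0,1,0,1, 5,0,1,0,1, 5,0,1,0,1, 15,0,0,0,1, 30,0,0,0,1, 30,0,0,0,1, 0,0,-50,0,1, 0,0,-50,0,1, 40,35,0,0,1, 40,35,0,0,1, 40,35,0,0,1, 0,0,0,0,1]'
python3 - <<'E'
from h import *
t=robot.capture("top");s=robot.capture("side")
a=cv2.resize(t[150:320,200:400,::-1],(450,382),interpolation=2);b=cv2.resize(s[130:343,220:415,::-1],(350,382),interpolation=2)
cv2.imwrite("pics/d6.png",np.clip(np.hstack([a,b])*1.4,0,255).astype(np.uint8))
E
```

```text
t: 21.32
ee_pos: [0.3643, 0.3249, 0.2541]
tool_rot: [0.006, 1.0, 0.001, 0.001]
wrist_force: [0.6, -0.6, 0.3]
grip_width: 0.0002
grip_force: 0.0
```

View pics/d6.png

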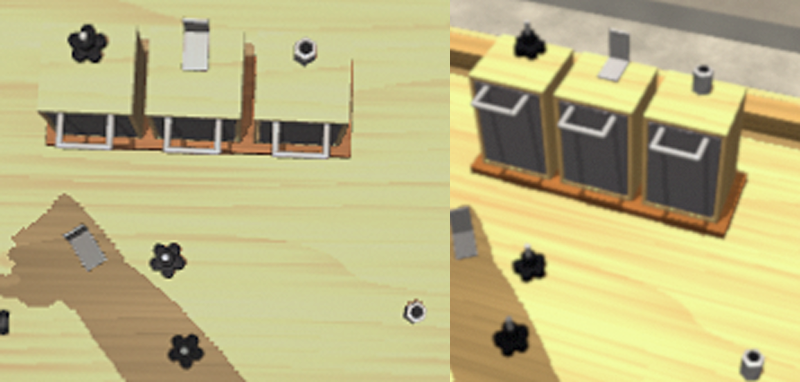

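All three bins look flush, with the bars in line at crop y≈147–153. The knob is inside, and the two look-alikes and the bystanders in view are where they were.

```bash
python3 -c "
from bench import robot; print(robot.job_done())"
```

```text
the job is handed in; nothing more can be done
None
```

I put the rightmost loose star knob in the knob bin, clicked the bin home with a peak push of about 20 N, and handed the job in at about 21 s; the other two bins stayed shut, and nothing else in view had moved.

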